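Hang the wire reel on its axle

ROBOT

A 6-joint arm with a two-finger parallel gripper is mounted at the origin on the work surface. World frame = base frame: x ahead of the robot, y to its left, z up, the work surface at z = 0. Lengths are in m, angles in rad, forces in N, time in s.
With the tool pointing down it reaches from about 0.375 to 0.975 m from the base axis. Payload 3.8 kg.
Tool frame: the origin (TCP) lies where the fingers leave the gripper's body, on its centre line; the fingertips stand 73 mm ahead of it and the grasp point (between the pads) lies 54 mm ahead of it (nose_length is the distance from the TCP to the fingertips, in m); z points along the fingers, y is the line along which they close (so a half turn about z gives the same grasp; the last joint's range is limited). The gripper opens to 85 mm and grips with 20 to 120 N. Pads are 22 mm wide; open, the fingers measure 114 mm over their backs; the gripper's body (76 mm by 85 mm) begins 54 mm behind the grasp point. The pads swing forward as they close: fully open they stand 13 mm farther back than shut.
Start: joints at [1.164, 0.264, 1.604, -0, 1.274, -0.037], TCP at [0.244, 0.629, 0.304] pointing down, gripper open.
Joint ranges: [-2.63, 2.63], [-0.94, 2.18], [0.31, 2.57], [-1.31, 4.45], [0, 2.66], [-2.55, 2.55]. Speed limits (rad/s): [2.57, 2.57, 3.14, 3.14, 3.14, 3.14].

INTERFACE

Orientations are given as a rotation vector (axis times angle).
In Python, from workcell import read_state, read_camera, calibration, finish_job, look_for, cut_out, tip_of, nose_length gives the robot as it stands.
- The arm moves only by the tool step_arm, never from a script. Its argument "targets" is a list of rows, each a list of 3 entries, a list of its own where there are three numbers: the turn, a rotation vector about the tool's x, y, z in rad, then the shift along the tool's x, y, z in mm, then the finger opening in mm, from 0 to 85.4. In form: [[[ax, ay, az], [x, y, z], grip], ...]. A call has 1 to 5 rows; each row shifts and turns the commanded pose from where the row before left it, along the tool's axes as they then stand; what a row does not reach is not made up. A row lasts 1/12 s, in which the tool goes at most 41.7 mm and 7.16 degrees, less where a joint would pass 70% of its speed; a pose out of reach is approached as far as the arm can. A call with a gripper value outside its range is refused whole. The fingers move at their own pace and stop on an object; "grip_force" is the grip in N (left out, the last holds). Time passes only in rows, so rows that do not move let the fingers close. It gives the time, the measured TCP pose, the force, the opening and the grip force at its end, in the units of the state.
- read_state(): the state, without advancing time (a new reading comes with each control period).
- read_camera(name): name is "side" or "top"; returns the picture (384x512x3 uint8, red, green, blue); there is no depth.
- calibration(name): a dict with "camera_matrix" (3x3 intrinsics, pixels), "dist_coeffs" ([k1, k2, p1, p2, k3] as OpenCV has them; the pictures are not rectified), "R" (3x3) and "t" (3): a world point X has camera coordinates R X + t. Camera axes: x right, y down, z forward; pixel columns grow to the right and rows downward; lengths in m; the calibration is good to about 2 mm. A picture is of the moment at which its call begins. calibration takes no time and is no camera call.
- finish_job(): hands the job in; it is judged then, once.
Trained networks look in the newest picture that a camera, given by its name, has taken for a name from the list of things; names that differ only in an ending like _2 or _b are one class to them, and where a whole thing is asked for, a point or a joint stands for the part that bears it (a point fixed in the world has none). Each returns a list of dicts, best first, with "score" (0 to 1); they miss things now and then, are a little off and sometimes report something else, mostly with a low value. They report only what shows in the picture. A call takes as long as a camera call. They do not tell look-alikes from the thing itself.
- look_for(camera, query): "extent" ([left, top, right, bottom] in pixels, round what is visible of it).
- cut_out(camera, query): "region" (384x512 bool, what is visible of it) and "extent" ([left, top, right, bottom] in pixels, round what is visible of it).
- tip_of(camera, query): "at" ([row, column] in pixels: a listed point, or the origin of a listed thing).
The state is a dict: "time": time; "q": joint angles; "joint_vel": joint speeds; "joint_torque": joint torques, N m; "tool_pos": TCP position; "tcp_rot": TCP orientation; "wrist_force": force on the tool from outside, world axes, zero at the start; "torque": the same for the moment, N m; "width": opening from 0.0 (shut) to 1.0 (fully open); "grip_force": force on a finger pad.
Only numpy, scipy, OpenCV 4.12 (cv2) and the standard library are available. Lean on these libraries where they do the work, as an engineer would, in place of code of your own. Each camera call takes 0.05 s, during which the arm holds its last target. There are 200 camera calls.

TASK

Pick the wood-handled steel axle off its wooden rest and thread it, nose first, through the near ear of the reel holder, through the reel lying between the ears and out through the far ear, until the axle's collar sits fully home against the near ear and the reel hangs on the axle; then let go. The ears may be set a little to one side on their cross-slide, so feel for the hole gently and never force anything on the holder (keep clearly below 20 N). Leave the steel block, the red jar and the hammer where they are.

Things in the scene. Friction and masses are not known exactly. Their poses are not given: they have to be found in the camera images.
- axle: Loose axle, about 140 g, 150 mm long, lying level on its rest, 45 mm up. Origin: on its centre line at the shoulder (the collar's flat front face). -y points along it to the nose, +y to the handle. From the origin forward: steel rod 12 mm in diameter for 75 mm, then the nose; backward: steel collar 22 mm in diameter, 6 mm thick, then the handle. Centre of mass about 18 mm forward.
- axle_tip (a point): Centre of the flat end of the axle's nose, 84 mm forward of its origin; the nose tapers over its last 9 mm from 12 to 9 mm in diameter. Axes as axle.
- axle_grip (a point): On the axis in the middle of the axle's handle, 36 mm behind its origin: round wood, 24 mm in diameter, from 6 to 66 mm behind the origin, nothing under or beside it on the rest. Axes as axle.
- rest: Fixed dark wooden rest under the axle, pointing the same way; origin on the table below the axle's shoulder. Two posts, 10 mm thick, 9 and 60 mm forward (-y) of the origin, 34 mm wide, hold the rod in open-topped slots 14 mm wide; post tops 47 mm above the table. Lift the axle straight up.
- holder: Fixed steel reel holder; origin on the table under the middle of its base (110 x 100 x 8 mm), z up. Two upright ears on a cross-slide, 44 mm wide in x, tops 74 mm up, near ear y = +22 to +32 mm, far ear y = -32 to -22 mm, have holes 13.6 mm in diameter on one axis, parallel to y, 60 mm up. The axle enters the near ear from the +y side and travels along -y. It takes no more than 20 N.
- near_ear (a point): Point of the holder at x = 0, y = +32 mm, 60 mm up, on the near ear's flat outer face (axes as holder). The ears' slide is clamped firmly, set by hand: the real hole centre lies up to 10 mm to either side of this point along holder x, which no pose here tells. The nose, pressed lightly, can be slid along the face until it drops in. With the axle home its shoulder touches this face.
- reel (a joint): Lift of the wire reel, m: 0 as it lies in its saddle between the ears (54 mm in diameter, 38 mm wide, about 150 g, bore 18 mm with countersunk mouths, bore centre then 5.4 mm below the ears' hole axis and in line with the holes sideways). It can only rise. The axle's nose raises it by about 2 mm in passing, which tips the nose down a little: level it before the far ear.
- block: Bystander: loose steel bench block 60 x 100 x 28 mm, origin at the centre of its underside.
- jar: Bystander: loose red plastic jar 72 mm in diameter, 95 mm high, origin at the centre of its underside.
- hammer: Bystander: loose hammer 240 mm long, lying on the table, handle to its -x, origin near its middle.
Mind the look-alikes: they are no part of the job. Of the things like the axle, leave any that is purple; of the rest the larger one is meant.

How it is judged:
By the outcome, as a careful person would: the job done as asked, in the order asked, and still so for the second after the job is handed in, with the robot touching nothing.
It also fails if it takes over 72 s, if anything falls off the work surface, if the arm or the gripper's body presses on something with over 40 N, if the wrist force passes 120 N, or if a joint passes its speed limit or range.

## Working session

There is one attempt and no reset: what is moved stays moved. The work goes in short steps, Python scripts to look and compute and a tool call to move; the robot and the scene stay as the last step left them, time stands still between calls to the robot, and variables do not carry over. Pictures are saved under pics/ and viewed, at most 10 in all, crops included, and the job is handed in when it is done.

Besides the shell and the picture viewer there is one more tool, called after "Emit:" by a JSON object that holds its "method" and its "body", one argument or row to a line. step_arm: Moves the arm, as the interface text tells. Its arguments: {"type":"object","properties":{"targets":{"type":"array","items":{"type":"array"}},"grip_force":{"type":"number"}},"required":["targets"]}

```bash
mkdir -p pics; ls; python3 - <<'E'
from workcell import *
import cv2, numpy as np
for c in ("top","side"):
    im=read_camera(c); cv2.imwrite(f"pics/{c}0.png",im[:,:,::-1])
    k=calibration(c); print(c,np.round(k["camera_matrix"],1).tolist(),np.round(k["dist_coeffs"],3),"pos",np.round(-np.array(k["R"]).T@k["t"],3),np.round(k["R"],2).tolist())
    for q in ("axle","axle_tip","axle_grip","rest","holder","near_ear","reel"):
        for f in (look_for,tip_of):
            try: print(q,[(round(d["score"],2),np.round(d.get("extent",d.get("at")),1).tolist()) for d in f(c,q)][:4])
            except Exception as e: print(q,f.__name__,e)
print(read_state()); print(nose_length)
E
```

```text
pics
top [[394.0, 0.0, 263.3], [0.0, 394.0, 185.3], [0.0, 0.0, 1.0]] [-0.11  0.    0.    0.    0.  ] pos [ 0.402 -0.031  0.913] [[-0.02, -1.0, 0.01], [-0.98, 0.02, -0.18], [0.18, -0.01, -0.98]]
axle [(0.97, [223.0, 176.8, 283.8, 191.4]), (0.96, [296.7, 201.4, 357.6, 227.5]), (0.59, [297.3, 254.2, 331.2, 292.1])]
axle [(0.89, [211.6, 320.4]), (0.71, [185.1, 253.4]), (0.51, [268.0, 310.5])]
axle_tip [(0.81, [292.7, 256.8, 329.8, 291.3]), (0.72, [296.3, 199.3, 361.1, 228.3])]
axle_tip [(0.81, [294.1, 331.2]), (0.78, [176.3, 282.7]), (0.57, [203.2, 358.6])]
axle_grip [(0.95, [294.4, 200.9, 360.1, 227.0]), (0.91, [222.9, 175.4, 285.4, 190.7]), (0.55, [296.8, 255.5, 329.8, 294.7])]
axle_grip [(0.84, [184.4, 236.7]), (0.77, [263.8, 304.1])]
rest [(0.81, [314.5, 196.4, 353.0, 226.6]), (0.32, [101.2, 70.8, 171.7, 160.8])]
rest [(0.82, [214.2, 321.3])]
holder [(0.77, [163.6, 166.6, 209.1, 217.1]), (0.59, [100.6, 71.4, 172.2, 160.4]), (0.52, [293.8, 200.1, 359.4, 226.4])]
holder [(0.65, [189.5, 182.7])]
near_ear [(0.59, [163.1, 165.3, 207.4, 216.2])]
near_ear [(0.56, [189.2, 162.3])]
reel [(0.9
[... 1385 characters left out ...]
me': 1.4, 'q': array([ 1.16409545e+00,  2.63914694e-01,  1.60400620e+00, -2.27053101e-05,
        1.27370304e+00, -3.69182855e-02]), 'joint_vel': array([-3.29198957e-03,  1.32835398e-03,  7.96254161e-05, -1.06128100e-03,
       -1.93631981e-04,  1.51452647e-04]), 'joint_torque': array([-2.12702021e-04, -5.15050757e+01, -3.67708898e+01,  1.01891412e-04,
        9.05172146e-04,  1.76781043e-05]), 'tool_pos': array([0.24396935, 0.62935966, 0.30386645]), 'tcp_rot': array([ 5.77536503e-01,  3.08803597e+00, -5.54367406e-05]), 'wrist_force': array([-1.18199801,  0.74328951,  0.37475234]), 'torque': array([-0.05218296, -0.00293385, -0.00013559]), 'grip_force': 0.0, 'width': 0.999116905969208}
0.0726
```

```bash
python3 - <<'E'
import cv2
a=cv2.imread("pics/top0.png"); cv2.imwrite("pics/t1.png",cv2.resize(a[50:310,80:400],None,fx=2.3,fy=2.3,interpolation=cv2.INTER_CUBIC))
a=cv2.imread("pics/side0.png"); cv2.imwrite("pics/s1.png",cv2.resize(a[120:350,120:360],None,fx=2.6,fy=2.6,interpolation=cv2.INTER_CUBIC)[:600])
E
```

```text
(no output)
```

View pics/t1.png

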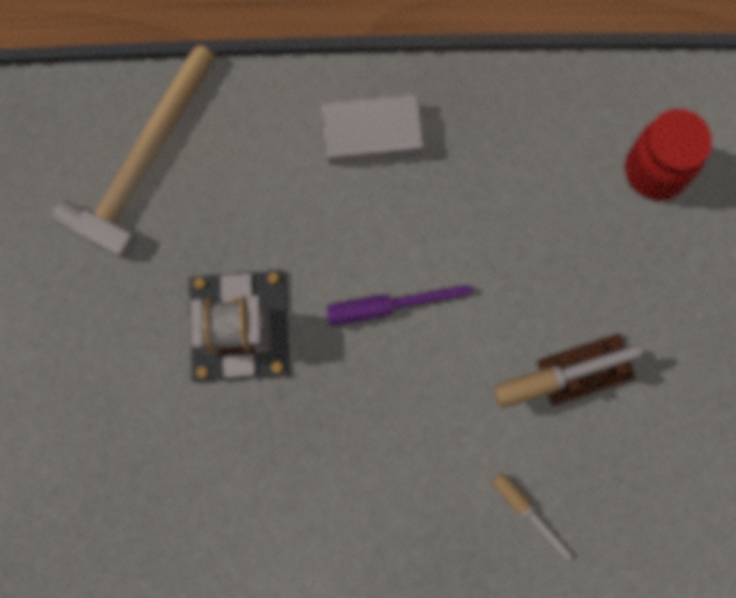

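View pics/s1.png

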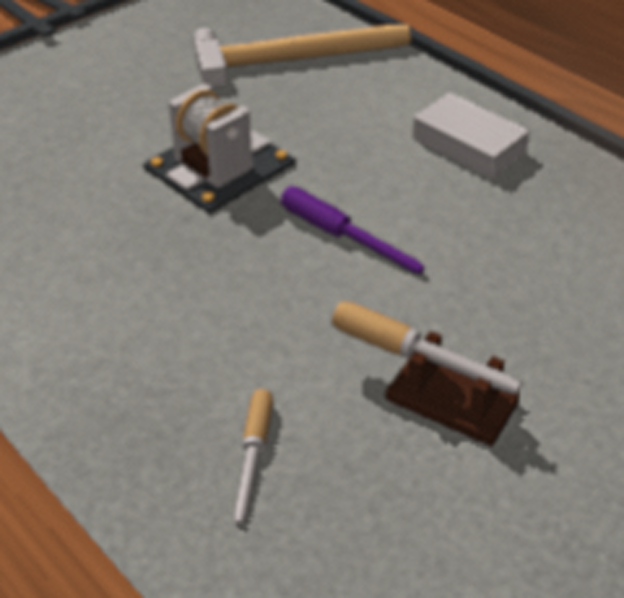

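Candidates for the axle (top, row/col): purple (185,253) – excluded; the large wood-handled one on the rest (212,320); the small wood-handled one (268,310). Larger, on the dark rest → (212,320), which is also clear in the side crop. The near ear is the left one (+y side) in both views.

```bash
cat > h.py <<'E'
from workcell import *
import cv2, numpy as np
from scipy.spatial.transform import Rotation as Ro
def ray(c,rc):
    k=calibration(c); R=np.array(k["R"]); t=np.array(k["t"])
    p=cv2.undistortPoints(np.array([[[rc[1],rc[0]]]],float),np.array(k["camera_matrix"]),np.array(k["dist_coeffs"]))[0,0]
    return -R.T@t, R.T@np.array([p[0],p[1],1])
def onz(c,rc,z):
    o,d=ray(c,rc); return o+d*(z-o[2])/d[2]
def proj(c,X):
    k=calibration(c); R=np.array(k["R"])
    p=cv2.projectPoints(np.atleast_2d(X).astype(float),cv2.Rodrigues(R)[0],np.array(k["t"],float),np.array(k["camera_matrix"]),np.array(k["dist_coeffs"]))[0][:,0]
    return p[:,::-1]
E
python3 - <<'E'
from h import *
for n,z,t,s in (("orig",.045,(211.6,320.4),(252.8,280)),("tip",.045,(203.2,358.6),(267.9,319.2)),("grip",.045,None,(245,260)),("near",.06,(189.2,162.3),(160.8,194.5)),("hold",0,(189.5,182.7),(183.5,203.2))):
    print(n,*[np.round(onz(c,p,z)*1000,1)[:2] for c,p in (("top",t),("side",s)) if p])
for c in ("top","side"):
    im=cv2.imread(f"pics/{c}0.png"); hsv=cv2.cvtColor(im,cv2.COLOR_BGR2HSV)
    L=[d for d in look_for(c,"holder")][0]["extent"] if 0 else ([163,166,210,217] if c=="top" else [173,151,234,205])
    m=cv2.inRange(hsv,(10,110,110),(30,255,255)); mm=np.zeros_like(m); l,t,r,b=L; mm[t:b,l:r]=m[t:b,l:r]
    n,lab,st,ce=cv2.connectedComponentsWithStats(mm)
    for i in range(1,n):
        if st[i,4]>=3:
            w=np.where(lab==i); wt=hsv[w][:,1].astype(float)
            rc=(np.average(w[0],weights=wt),np.average(w[1],weights=wt)); print(c,"bolt",st[i,4],np.round(rc,1),np.round(onz(c,rc,.010)[:2]*1000,1))
    # axle axis
    e=[294,199,362,230] if c=="top" else [246,234,322,272]
    for d in cut_out(c,"axle"):
        x=d["extent"]
        if abs(x[0]-e[0])<8 and abs(x[1]-e[1])<8:
            rc=np.argwhere(d["region"]); P=np.array([onz(c,p,.045)[:2] for p in rc])*1000
            ce=P.mean(0); u=np.linalg.svd(P-ce)[2][0]; s=(P-ce)@u; print(c,"axle c",ce.round(1),"dir",u.round(3),np.degrees(np.arctan2(u[1],u[0])).round(1),s.min().round(1),s.max().round(1))
E
```

```text
orig [ 499.7 -164.2] [ 494.4 -172.9]
tip [ 516.6 -251.2] [ 520.  -249.2]
grip [ 480.7 -131.9]
near [554.2 185. ] [550.5 172.5]
hold [563.3 151.4] [555.5 150.9]
top bolt 10 [170.2 198. ] [606.9 113.9]
top bolt 12 [172.5 166. ] [602.9 189.8]
top bolt 13 [209.4 199.6] [514.2 109.3]
top bolt 11 [211.4 167.1] [510.8 185.1]
top axle c [ 494.5 -166.9] dir [ 0.287 -0.958] -73.3 -64.3 87.6
side bolt 12 [159.2 191.6] [591.3 247.1]
side bolt 10 [163.  202.7] [601.9 212.3]
side bolt 10 [178.9 227.5] [604.6 114.1]
side bolt 11 [181.7 179.6] [509.2 185.5]
side bolt 11 [194.9 199.4] [513.5 110. ]
side axle c [ 492.3 -167.8] dir [ 0.313 -0.95 ] -71.8 -64.6 87.5
```

```bash
cat >> h.py <<'E'
def go(P,ang,s=None):
    """P world mm of grasp point (54 ahead of TCP), ang: world angle (deg) of tool x, tool straight down -> turn rotvec, shift in present tool axes mm"""
    s=s or read_state(); R=Ro.from_rotvec(s["tcp_rot"]); a=np.radians(ang)
    x=np.array([np.cos(a),np.sin(a),0]); z=np.array([0,0,-1]); T=Ro.from_matrix(np.c_[x,np.cross(z,x),z])
    tcp=np.array(P)-54*z
    dr=(R.inv()*T).as_rotvec(); dp=tcp-1000*np.array(s["tool_pos"])
    print("turn",dr.round(4),"deg",np.degrees(dr).round(2),"| shift now",R.inv().apply(dp).round(2),"| after turn",T.inv().apply(dp).round(2))
E
python3 - <<'E'
from h import *
go((483.4,-135.4,150),107.5)
for c in ("top","side"):
    im=cv2.imread(f"pics/{c}0.png"); hsv=cv2.cvtColor(im,cv2.COLOR_BGR2HSV)
    l,t,r,b=[290,195,365,232] if c=="top" else [244,230,325,275]
    H=hsv[t:b,l:r].astype(int)
    wood=(H[...,2]>125)&(H[...,1]>70)&(H[...,0]>8)&(H[...,0]<28)
    wood=wood; P=np.array([onz(c,p+[t,l],.045)[:2] for p in np.argwhere(wood)])*1000
    ce=P.mean(0);u=np.linalg.svd(P-ce)[2][0];s=(P-ce)@u
    print(c,"handle",len(P),ce.round(1),np.degrees(np.arctan2(u[1],u[0])).round(1)%180,s.min().round(1),s.max().round(1))
    rod=(H[...,2]>150)&(H[...,1]<45)
    P2=np.array([onz(c,p+[t,l],.045)[:2] for p in np.argwhere(rod)])*1000
    c2=P2.mean(0);d=c2-ce;print("rod",len(P2),c2.round(1),np.degrees(np.arctan2(-d[1],-d[0])).round(1))
print("far hole side",onz("side",(170.8,209.2),.06)*1000)
ct=np.array([557.8,149.7]);y=np.array([-.0497,.9988]);x=np.array([.9988,.0497])
for z in(.0546,.07,.0816):
  p=onz("top",(191.3,178.3),z)[:2]*1000; q=onz("side",(167.5,196.5),z)[:2]*1000; print(z,(p-ct)@x,(p-ct)@y,(q-ct)@x,(q-ct)@y)
p=onz("side",(170.8,209.2),.06)[:2]*1000-ct;print("hole rel",p@x,p@y)
a=cv2.imread("pics/top0.png")[160:222,158:216];b=cv2.imread("pics/side0.png")[146:208,170:240]
cv2.imwrite("pics/hold.png",np.hstack([cv2.resize(v,None,fx=6,fy=6,interpolation=cv2.INTER_CUBIC) for v in(a,b)]))
E
```

```text
turn [ 0.     -0.      0.8956] deg [ 0.   -0.   51.31] | shift now [-499.67 -626.53   99.89] | after turn [-801.38   -1.6    99.89]
top handle 164 [ 486.9 -136.1] 105.5 -28.6 30.1
rod 0 nan nan
side handle 247 [ 486.8 -132. ] 105.4 -30.2 29.4
rod 154 [ 508.4 -206. ] 106.2
far hole side [550.74224987 114.81491276  60.        ]
0.0546 -7.957719503248597 0.9838431749177214 -16.41392835135379 3.7788888777187597
0.07 -10.765561913427874 -2.1253448401730646 -29.80828809476752 -14.248378471751858
0.0816 -12.880560092523913 -4.467330617773894 -39.89754608331289 -27.82735907265174
hole rel -8.783069664556946 -34.49245494997106<stdin>:13: RuntimeWarning: Mean of empty slice.
  ret = ret.dtype.type(ret / rcount)
```

View pics/hold.png

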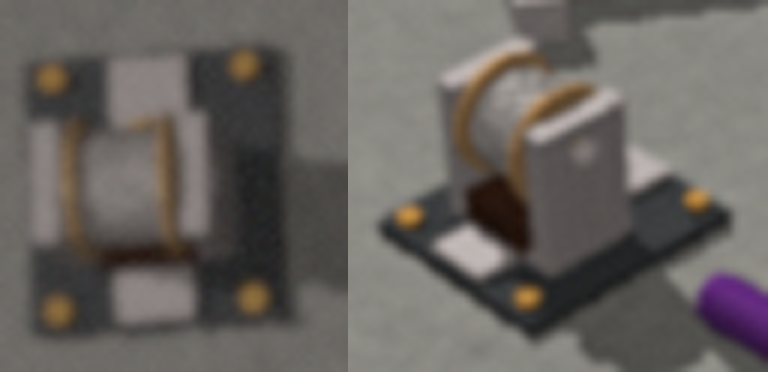

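```bash
python3 - <<'E'
from h import *
ct=np.array([557.8,149.7]);y=np.array([-.0497,.9988]);x=np.array([.9988,.0497])
for c,rc,z in(("top",(190.4,165.3),.074),("top",(189,190.5),.074)):
  p=onz(c,rc,z)[:2]*1000-ct;print(p@x,p@y)
E
```

```text
-7.568384208127429 25.46845785759622
-8.258340129028246 -29.7036992855324
```

Emit:
{"method": "step_arm", "body": {
  "targets": [
    [[0,0,0.1145],[0,0,0],85],
    [[0,0,0.1145],[0,0,0],85],
    [[0,0,0.1145],[0,0,0],85],
    [[0,0,0.1145],[0,0,0],85],
    [[0,0,0.1145],[0,0,0],85]
  ],
  "grip_force": 40
}}

```text
time: 1.92
tool_pos: [0.244, 0.6294, 0.3039]
tcp_rot: [1.434, 2.795, -0.0]
wrist_force: [0.8, -0.1, 0.6]
width: 0.996
grip_force: 0.0
```

Emit:
{"method": "step_arm", "body": {
  "targets": [
    [[0,0,0.1145],[0,0,0],85],
    [[0,0,0.1145],[0,0,0],85],
    [[0,0,0.1145],[0,0,0],85],
    [[0,0,0],[0,0,0],85]
  ]
}}

```text
time: 2.25
tool_pos: [0.244, 0.6294, 0.3039]
tcp_rot: [1.887, 2.512, -0.0]
wrist_force: [-0.2, -0.4, -0.7]
width: 0.996
grip_force: 0.0
```

Emit:
{"method": "step_arm", "body": {
  "targets": [
    [[0,0,0],[-40,0,0],85],
    [[0,0,0],[-40,0,0],85],
    [[0,0,0],[-40,0,0],85],
    [[0,0,0],[-40,0,0],85],
    [[0,0,0],[-40,0,0],85]
  ]
}}

```text
time: 2.67
tool_pos: [0.3003, 0.4358, 0.3038]
tcp_rot: [1.878, 2.518, 0.0]
wrist_force: [0.7, 0.7, 0.6]
width: 0.991
grip_force: 0.0
```

Emit:
{"method": "step_arm", "body": {
  "targets": [
    [[0,0,0],[-40,0,0],85],
    [[0,0,0],[-40,0,0],85],
    [[0,0,0],[-40,0,0],85],
    [[0,0,0],[-40,0,0],85],
    [[0,0,0],[-40,0,0],85]
  ]
}}

```text
time: 3.08
tool_pos: [0.3564, 0.2437, 0.3042]
tcp_rot: [1.878, 2.518, 0.001]
wrist_force: [1.1, -0.5, 0.2]
width: 0.992
grip_force: 0.0
```

Emit:
{"method": "step_arm", "body": {
  "targets": [
    [[0,0,0],[-40,0,0],85],
    [[0,0,0],[-40,0,0],85],
    [[0,0,0],[-40,0,0],85],
    [[0,0,0],[-40,0,0],85],
    [[0,0,0],[-40,0,0],85]
  ]
}}

```text
time: 3.5
tool_pos: [0.4127, 0.0517, 0.3044]
tcp_rot: [1.878, 2.517, 0.002]
wrist_force: [0.0, -0.0, -0.3]
width: 0.992
grip_force: 0.0
```

Emit:
{"method": "step_arm", "body": {
  "targets": [
    [[0,0,0],[-40,0,0],85],
    [[0,0,0],[-40,0,0],85],
    [[0,0,0],[-40,0,0],85],
    [[0,0,0],[-30,0,0],85],
    [[0,0,0],[0,0,0],85]
  ]
}}

```text
time: 3.92
tool_pos: [0.456, -0.0951, 0.3044]
tcp_rot: [1.884, 2.511, -0.002]
wrist_force: [1.0, 0.4, -0.4]
width: 0.997
grip_force: 0.0
```

```bash
python3 - <<'E'
from h import *
go((485.7,-134.8,150),106.3)
E
```

```text
turn [ 0.0008  0.0031 -0.0009] deg [ 0.04  0.18 -0.05] | shift now [-46.12  17.28 100.53] | after turn [-46.45  17.31 100.37]
```

Emit:
{"method": "step_arm", "body": {
  "targets": [
    [[0,0.003,0],[-23,9,30],85],
    [[0,0,0],[-23.4,8.3,30],85],
    [[0,0,0],[0,0,40],85],
    [[0,0,0],[0,0,40],85],
    [[0,0,0],[0,0,0],85]
  ]
}}

```text
time: 4.33
tool_pos: [0.4787, -0.1278, 0.1559]
tcp_rot: [-1.871, -2.503, 0.005]
wrist_force: [-2.7, 1.3, -1.1]
width: 0.993
grip_force: 0.0
```

```bash
python3 - <<'E'
from h import *
go((485.7,-134.8,45),106.3)
a=read_camera("top")[180:280,270:400,::-1];b=read_camera("side")[190:310,210:360,::-1]
cv2.imwrite("pics/pre.png",np.hstack([cv2.resize(a,(400,308),interpolation=cv2.INTER_CUBIC),cv2.resize(b,(385,308),interpolation=cv2.INTER_CUBIC)]))
E
```

```text
turn [-0.0127 -0.0119  0.0025] deg [-0.73 -0.68  0.15] | shift now [-9.38  5.44 56.74] | after turn [-8.69  4.75 56.91]
```

View pics/pre.png

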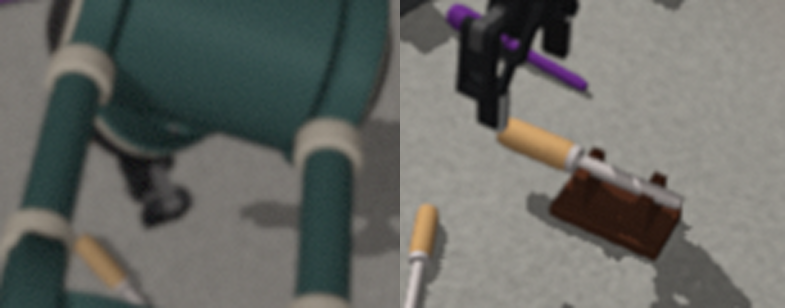

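The side view shows the gripper just above and behind the handle end (about pixel 490,120 in the crop), and the arm hides the axle from the top camera. The arm had not settled.

Emit:
{"method": "step_arm", "body": {
  "targets": [
    [[0,0,0],[0,0,0],85],
    [[0,0,0],[0,0,0],85],
    [[0,0,0],[0,0,0],85]
  ]
}}

```text
time: 4.68
tool_pos: [0.4863, -0.13, 0.167]
tcp_rot: [1.88, 2.513, 0.006]
wrist_force: [-0.7, 0.6, 0.3]
width: 0.999
grip_force: 0.0
```

```bash
python3 - <<'E'
from h import *
go((485.7,-134.8,45),106.3)
E
```

```text
turn [0.0047 0.0002 0.0014] deg [0.27 0.01 0.08] | shift now [-4.36 -2.28 67.98] | after turn [-4.38 -1.95 67.99]
```

Emit:
{"method": "step_arm", "body": {
  "targets": [
    [[0.0047,0,0],[-4.4,-2,8],85],
    [[0,0,0],[0,0,15],85],
    [[0,0,0],[0,0,15],85],
    [[0,0,0],[0,0,15],85],
    [[0,0,0],[0,0,15],85]
  ]
}}

```text
time: 5.1
tool_pos: [0.4839, -0.1348, 0.0959]
tcp_rot: [-1.881, -2.512, 0.002]
wrist_force: [-0.2, -0.2, -0.1]
width: 0.996
grip_force: 0.0
```

Emit:
{"method": "step_arm", "body": {
  "targets": [
    [[0,0,0],[0,0,0],85],
    [[0,0,0],[0,0,0],85],
    [[0,0,0],[0,0,0],50],
    [[0,0,0],[0,0,0],50],
    [[0,0,0],[0,0,0],50]
  ],
  "grip_force": 20
}}

```text
time: 5.52
tool_pos: [0.4843, -0.1348, 0.0971]
tcp_rot: [-1.882, -2.512, 0.002]
wrist_force: [-0.6, 0.1, -0.6]
width: 0.602
grip_force: 0.0
```

```bash
python3 - <<'E'
from h import *
go((485.7,-134.8,45),106.3)
b=read_camera("side")[220:300,220:340,::-1]
cv2.imwrite("pics/pre2.png",cv2.resize(b,None,fx=5,fy=5,interpolation=cv2.INTER_CUBIC))
E
```

```text
turn [-0.0027 -0.0016  0.0006] deg [-0.16 -0.09  0.03] | shift now [-0.43  1.3  -1.94] | after turn [-0.43  1.31 -1.94]
```

View pics/pre2.png

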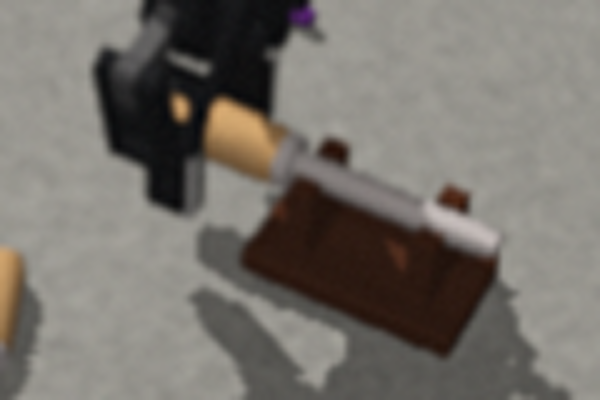

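The side view shows the fingers straddling the handle mid-part (crop ~(190,130)), the axle undisturbed on its rest. Closing.

Emit:
{"method": "step_arm", "body": {
  "targets": [
    [[0,0,0],[0,1.3,-1.5],40],
    [[0,0,0],[0,0,0],30],
    [[0,0,0],[0,0,0],26],
    [[0,0,0],[0,0,0],26]
  ],
  "grip_force": 20
}}

```text
time: 5.9
tool_pos: [0.4847, -0.134, 0.0975]
tcp_rot: [-1.88, -2.511, 0.003]
wrist_force: [-0.2, 0.1, -0.3]
width: 0.305
grip_force: 0.0
```

Emit:
{"method": "step_arm", "body": {
  "targets": [
    [[0,0,0],[0,0,0],22],
    [[0,0,0],[0,0,0],20]
  ],
  "grip_force": 20
}}

```text
time: 6.07
tool_pos: [0.4847, -0.134, 0.0973]
tcp_rot: [-1.88, -2.51, 0.003]
wrist_force: [0.2, 0.8, 0.8]
width: 0.272
grip_force: 20.6
```

Emit:
{"method": "step_arm", "body": {
  "targets": [
    [[0,0,0],[0,0,0],15],
    [[0,0,0],[0,0,0],10],
    [[0,0,0],[0,0,0],10],
    [[0,0,0],[0,0,0],10]
  ],
  "grip_force": 80
}}

```text
time: 6.4
tool_pos: [0.4847, -0.134, 0.0974]
tcp_rot: [-1.88, -2.51, 0.003]
wrist_force: [0.6, 0.5, 0.7]
width: 0.25
grip_force: 78.1
```

```bash
python3 - <<'E'
from h import *
s=read_state();print(s["tool_pos"],s["wrist_force"],s["torque"],s["width"])
go((485.7,-134.8,45),106.3)
E
```

```text
[ 0.48469152 -0.134024    0.09737564] [0.58073039 0.50315087 0.71673347] [-0.01976141 -0.02538032  0.04347659] 0.24964488285575306
turn [-0.0046 -0.003   0.0006] deg [-0.26 -0.17  0.03] | shift now [-1.02  0.74 -1.63] | after turn [-1.03  0.75 -1.62]
```

Emit:
{"method": "step_arm", "body": {
  "targets": [
    [[0,0,0],[0,0,-10],10],
    [[0,0,0],[0,0,-20],10],
    [[0,0,0],[0,0,-30],10],
    [[0,0,0],[0,0,-35],10],
    [[0,0,0],[0,0,-30],10]
  ]
}}

```text
time: 6.82
tool_pos: [0.4847, -0.1341, 0.224]
tcp_rot: [-1.88, -2.509, 0.004]
wrist_force: [0.5, -0.1, -0.4]
width: 0.258
grip_force: 78.8
```

Emit:
{"method": "step_arm", "body": {
  "targets": [
    [[0,0,0],[0,0,0],10],
    [[0,0,0],[0,0,0],10],
    [[0,0,0],[0,0,0],10],
    [[0,0,0],[0,0,0],10]
  ]
}}

```text
time: 7.15
tool_pos: [0.4839, -0.1338, 0.2205]
tcp_rot: [-1.878, -2.507, 0.005]
wrist_force: [0.1, 0.0, -1.3]
width: 0.259
grip_force: 78.8
```

```bash
python3 - <<'E'
from h import *
s=read_state();print(s["tool_pos"],s["wrist_force"],s["torque"],s["width"])
go((541,326.1,170),92.85)
for q in("axle","axle_tip","axle_grip"):
  read_camera("side");print(q,[(round(d["score"],2),np.round(d["at"],1).tolist()) for d in tip_of("side",q)])
R=Ro.from_rotvec(s["tcp_rot"]).as_matrix();g=s["tool_pos"]+R[:,2]*.0524
for n,d in(("orig",-.036),("tip",-.12),("grip",0)):print(n,proj("side",g+R[:,0]*d).round(1))
E
```

```text
[ 0.48385637 -0.13380275  0.22045372] [ 0.07108272  0.04006756 -1.2823686 ] [ 0.07462951 -0.01649297 -0.00378541] 0.2591174301636669
turn [-0.0084 -0.0042  0.2351] deg [-0.48 -0.24 13.47] | shift now [425.32 184.07  -2.81] | after turn [456.49  79.94  -3.55]
axle [(0.86, [208.3, 252.9]), (0.76, [203.9, 281.3]), (0.62, [292.1, 216.7])]
axle_tip [(0.97, [224.0, 278.7]), (0.78, [221.5, 329.8]), (0.59, [319.2, 213.6])]
axle_grip [(0.75, [195.4, 262.5]), (0.69, [201.9, 237.1]), (0.64, [279.9, 218.4])]
orig [[202.4 281.2]]
tip [[219.4 326.1]]
grip [[195.6 263.1]]
```

Emit:
{"method": "step_arm", "body": {
  "targets": [
    [[-0.004,-0.002,0.08],[0,0,0],10],
    [[-0.004,-0.002,0.08],[0,0,0],10],
    [[0,0,0.075],[0,0,0],10],
    [[0,0,0],[38,6.7,0],10],
    [[0,0,0],[38,6.7,0],10]
  ]
}}

```text
time: 7.87
tool_pos: [0.495, -0.0584, 0.2222]
tcp_rot: [2.169, 2.269, 0.003]
wrist_force: [0.4, 0.2, -1.7]
width: 0.255
grip_force: 78.8
```

Emit:
{"method": "step_arm", "body": {
  "targets": [
    [[0,0,0],[38,6.7,0],10],
    [[0,0,0],[38,6.7,0],10],
    [[0,0,0],[38,6.7,0],10],
    [[0,0,0],[38,6.7,0],10],
    [[0,0,0],[38,6.7,0],10]
  ]
}}

```text
time: 8.28
tool_pos: [0.5187, 0.1357, 0.2221]
tcp_rot: [2.163, 2.274, 0.003]
wrist_force: [0.5, 0.5, -1.8]
width: 0.254
grip_force: 78.8
```

Emit:
{"method": "step_arm", "body": {
  "targets": [
    [[0,0,0],[38,6.7,0],10],
    [[0,0,0],[38,6.7,0],10],
    [[0,0,0],[38,6.7,0],10],
    [[0,0,0],[38,6.7,0],10],
    [[0,0,0],[30,6,0],10]
  ]
}}

```text
time: 8.7
tool_pos: [0.5423, 0.3202, 0.2218]
tcp_rot: [2.162, 2.276, 0.003]
wrist_force: [0.5, -0.6, -1.3]
width: 0.254
grip_force: 78.8
```

Emit:
{"method": "step_arm", "body": {
  "targets": [
    [[0,0,0],[0,0,0],10],
    [[0,0,0],[0,0,0],10],
    [[0,0,0],[0,0,0],10],
    [[0,0,0],[0,0,0],10]
  ]
}}

```text
time: 9.03
tool_pos: [0.5423, 0.3161, 0.2216]
tcp_rot: [2.164, 2.273, 0.001]
wrist_force: [-0.5, -0.2, -1.8]
width: 0.254
grip_force: 78.8
```

```bash
python3 - <<'E'
from h import *
s=read_state();print(s["tool_pos"],s["wrist_force"],s["torque"],s["width"])
go((541,326.1,62),92.85)
E
```

```text
[0.54225004 0.31607407 0.22163016] [-0.47908559 -0.21715934 -1.83967808] [ 0.10860295  0.04101027 -0.02180076] 0.25426686453728914
turn [ 0.0022  0.0018 -0.0005] deg [ 0.13  0.1  -0.03] | shift now [ 10.26  -0.99 105.61] | after turn [ 10.08  -0.75 105.63]
```

Emit:
{"method": "step_arm", "body": {
  "targets": [
    [[0,0,0],[10,-0.8,10],10],
    [[0,0,0],[0,0,30],10],
    [[0,0,0],[0,0,30],10],
    [[0,0,0],[0,0,25],10],
    [[0,0,0],[0,0,14],10]
  ],
  "grip_force": 100
}}

```text
time: 9.45
tool_pos: [0.5394, 0.3253, 0.109]
tcp_rot: [2.166, 2.274, -0.006]
wrist_force: [-0.7, -0.5, -1.3]
width: 0.255
grip_force: 98.2
```

Emit:
{"method": "step_arm", "body": {
  "targets": [
    [[0,0,0],[0,0,0],10],
    [[0,0,0],[0,0,0],10],
    [[0,0,0],[0,0,0],10],
    [[0,0,0],[0,0,0],10]
  ]
}}

```text
time: 9.78
tool_pos: [0.5431, 0.3278, 0.1155]
tcp_rot: [2.163, 2.273, 0.009]
wrist_force: [0.0, 0.8, -1.2]
width: 0.254
grip_force: 98.2
```

```bash
python3 - <<'E'
from h import *
s=read_state();print(s["tool_pos"],s["wrist_force"],s["torque"],s["width"])
go((541,326.1,58),92.85)
R=Ro.from_rotvec(s["tcp_rot"]).as_matrix();g=s["tool_pos"]+R[:,2]*.0524
b=read_camera("side");a=read_camera("top")
for c in("side","top"):
  for n,d in(("orig",-.036),("tip",-.12),("grip",0)):print(c,n,proj(c,g+R[:,0]*d).round(1))
  for q in("axle_tip","axle","near_ear"): print(c,q,[(round(d["score"],2),np.round(d["at"],1).tolist()) for d in tip_of(c,q)])
b=b[110:210,110:240,::-1];a=a[150:250,70:215,::-1]
cv2.imwrite("pics/at.png",np.hstack([cv2.resize(a,(420,290),interpolation=cv2.INTER_CUBIC),cv2.resize(b,(377,290),interpolation=cv2.INTER_CUBIC)]))
E
```

```text
[0.54310402 0.32778233 0.11549785] [ 0.02614143  0.79902804 -1.23619372] [ 0.01498994 -0.04034713  0.02785429] 0.25375593874104574
turn [ 0.007  -0.0009 -0.0001] deg [ 0.4  -0.05 -0.  ] | shift now [-1.58 -2.21  3.48] | after turn [-1.58 -2.19  3.5 ]
side orig [[141.8 165.5]]
side tip [[154.1 185.5]]
side grip [[136.9 157.4]]
side axle_tip [(0.92, [224.7, 280.0]), (0.87, [319.7, 212.5]), (0.65, [156.5, 187.3])]
side axle [(0.89, [294.3, 217.1]), (0.89, [207.6, 253.0]), (0.62, [143.8, 165.3])]
side near_ear [(0.73, [141.7, 164.3]), (0.69, [158.8, 193.5]), (0.52, [265.0, 279.0])]
top orig [[193.8 114.4]]
top tip [[191.3 151.6]]
top grip [[194.9  98.7]]
top axle_tip [(0.78, [290.9, 328.9]), (0.61, [189.5, 153.4]), (0.61, [174.3, 284.0])]
top axle [(0.94, [195.3, 116.3]), (0.64, [183.3, 250.5]), (0.59, [269.4, 309.9])]
top near_ear [(0.67, [187.1, 163.4])]
```

View pics/at.png

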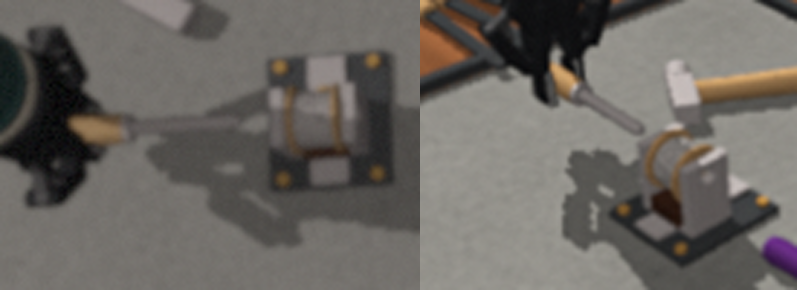

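The top crop shows the rod pointing along -y at the reel's middle (rows ~122–126), tip ~20–25 mm short of the near ear (col 270); the side crop shows the nose free in front of the ear at (640,130).

Emit:
{"method": "step_arm", "body": {
  "targets": [
    [[0.007,0,0],[-1.6,-2.2,3.5],10],
    [[0,0,0],[-5,0,0],10],
    [[0,0,0],[-5,0,0],10],
    [[0,0,0],[0,0,0],10],
    [[0,0,0],[0,0,0],10]
  ]
}}

```text
time: 10.6
tool_pos: [0.5399, 0.3148, 0.1095]
tcp_rot: [-2.165, -2.274, 0.006]
wrist_force: [0.5, -0.7, -0.7]
width: 0.248
grip_force: 98.2
```

Emit:
{"method": "step_arm", "body": {
  "targets": [
    [[0,0,0],[0,0,0],10],
    [[0,0,0],[0,0,0],10],
    [[0,0,0],[0,0,0],10]
  ]
}}

```text
time: 10.85
tool_pos: [0.54, 0.3155, 0.1098]
tcp_rot: [-2.164, -2.275, 0.005]
wrist_force: [0.2, 0.4, -1.6]
width: 0.251
grip_force: 98.2
```

```bash
cat > st.py <<'E'
from h import *
s=read_state();R=Ro.from_rotvec(s["tcp_rot"])
a=np.radians(92.85);hy=np.array([np.cos(a),np.sin(a)]);hx=np.array([hy[1],-hy[0]])
d=s["tool_pos"][:2]*1000+(R.as_matrix()[:2,2]*52.4)-[548.2,181.3]
f=s["wrist_force"]
print("t",round(s["time"],2),"tip to face",round(d@hy-120,2),"lat",round(d@hx,2),"tcp z",round(s["tool_pos"][2]*1000,2),"F hx,hy,z",(f[:2]@hx).round(2),(f[:2]@hy).round(2),f[2].round(2),"tau",s["torque"].round(3),"w",round(s["width"],4))
go((548.2+150*hy[0],181.3+150*hy[1],58),92.85,s)
E
python3 st.py
```

```text
t 10.85 tip to face 14.4 lat -1.66 tcp z 109.75 F hx,hy,z 0.23 0.38 -1.65 tau [0.071 0.035 0.003] w 0.2509
turn [-0.0035  0.0008  0.0003] deg [-0.2   0.04  0.02] | shift now [15.56  1.48 -2.27] | after turn [15.56  1.48 -2.25]
```

Emit:
{"method": "step_arm", "body": {
  "targets": [
    [[-0.0035,0,0],[0,1.5,-2.2],10],
    [[0,0,0],[0,0,0],10],
    [[0,0,0],[0,0,0],10],
    [[0,0,0],[0,0,0],10]
  ]
}}

```text
time: 11.18
tool_pos: [0.5415, 0.3156, 0.112]
tcp_rot: [2.165, 2.276, -0.001]
wrist_force: [-0.6, -1.5, -1.5]
width: 0.245
grip_force: 98.2
```

```bash
python3 st.py
```

```text
t 11.18 tip to face 14.38 lat -0.0 tcp z 111.96 F hx,hy,z -0.7 -1.44 -1.49 tau [0.029 0.017 0.017] w 0.2454
turn [-0.0001  0.0008  0.0003] deg [-0.01  0.04  0.02] | shift now [15.58  0.   -0.05] | after turn [15.58 -0.   -0.04]
```

Emit:
{"method": "step_arm", "body": {
  "targets": [
    [[0,0,0],[0,0,0],10],
    [[0,0,0],[0,0,0],10],
    [[0,0,0],[0,0,0],10],
    [[0,0,0],[0,0,0],10]
  ]
}}

```text
time: 11.52
tool_pos: [0.5414, 0.3154, 0.1118]
tcp_rot: [2.165, 2.276, -0.001]
wrist_force: [-0.6, -0.5, -1.0]
width: 0.252
grip_force: 98.2
```

```bash
python3 st.py
```

```text
t 11.52 tip to face 14.27 lat -0.12 tcp z 111.79 F hx,hy,z -0.61 -0.45 -0.98 tau [ 0.063 -0.027  0.033] w 0.2519
turn [-0.0003  0.0009  0.0003] deg [-0.02  0.05  0.02] | shift now [15.68  0.11 -0.23] | after turn [15.68  0.1  -0.21]
```

Emit:
{"method": "step_arm", "body": {
  "targets": [
    [[0,0,0],[-4,0,0],10],
    [[0,0,0],[-4,0,0],10],
    [[0,0,0],[0,0,0],10],
    [[0,0,0],[0,0,0],10]
  ]
}}

```text
time: 11.85
tool_pos: [0.5419, 0.307, 0.1118]
tcp_rot: [2.166, 2.275, -0.002]
wrist_force: [1.0, 0.3, -1.7]
width: 0.25
grip_force: 98.2
```

Emit:
{"method": "step_arm", "body": {
  "targets": [
    [[0,0,0],[-1,0,0],10],
    [[0,0,0],[-1,0,0],10],
    [[0,0,0],[0,0,0],10],
    [[0,0,0],[0,0,0],10]
  ]
}}

```text
time: 12.18
tool_pos: [0.542, 0.3054, 0.1119]
tcp_rot: [2.165, 2.276, -0.001]
wrist_force: [-0.4, -0.5, -1.4]
width: 0.253
grip_force: 98.2
```

```bash
python3 st.py
```

```text
t 12.18 tip to face 4.23 lat -0.07 tcp z 111.85 F hx,hy,z -0.39 -0.48 -1.39 tau [ 0.062  0.029 -0.021] w 0.2527
turn [-0.0003  0.0009  0.0002] deg [-0.02  0.05  0.01] | shift now [25.72  0.06 -0.17] | after turn [25.72  0.05 -0.15]
```

Emit:
{"method": "step_arm", "body": {
  "targets": [
    [[0,0,0],[-1,0,0],10],
    [[0,0,0],[-1,0,0],10],
    [[0,0,0],[0,0,0],10],
    [[0,0,0],[0,0,0],10]
  ]
}}

```text
time: 12.52
tool_pos: [0.5421, 0.3034, 0.1118]
tcp_rot: [2.165, 2.276, -0.001]
wrist_force: [-0.2, 0.2, -1.4]
width: 0.253
grip_force: 98.2
```

Emit:
{"method": "step_arm", "body": {
  "targets": [
    [[0,0,0],[-1,0,0],10],
    [[0,0,0],[-1,0,0],10],
    [[0,0,0],[0,0,0],10],
    [[0,0,0],[0,0,0],10]
  ]
}}

```text
time: 12.85
tool_pos: [0.5422, 0.3014, 0.1118]
tcp_rot: [2.165, 2.276, -0.001]
wrist_force: [0.9, -0.1, -0.1]
width: 0.249
grip_force: 98.2
```

```bash
python3 st.py
```

```text
t 12.85 tip to face 0.18 lat -0.08 tcp z 111.84 F hx,hy,z 0.88 -0.15 -0.14 tau [ 0.092 -0.012  0.039] w 0.2494
turn [-0.0004  0.0009  0.0001] deg [-0.02  0.05  0.01] | shift now [29.77  0.07 -0.19] | after turn [29.77  0.07 -0.16]
```

Emit:
{"method": "step_arm", "body": {
  "targets": [
    [[0,0,0],[-1,0,0],10],
    [[0,0,0],[-1,0,0],10],
    [[0,0,0],[0,0,0],10],
    [[0,0,0],[0,0,0],10]
  ]
}}

```text
time: 13.18
tool_pos: [0.5423, 0.2994, 0.1119]
tcp_rot: [2.165, 2.276, -0.001]
wrist_force: [0.3, 0.0, -2.0]
width: 0.251
grip_force: 98.2
```

Emit:
{"method": "step_arm", "body": {
  "targets": [
    [[0,0,0],[-1,0,0],10],
    [[0,0,0],[0,0,0],10],
    [[0,0,0],[0,0,0],10]
  ]
}}

```text
time: 13.43
tool_pos: [0.5423, 0.2984, 0.1119]
tcp_rot: [2.165, 2.276, -0.001]
wrist_force: [-0.3, -0.3, -0.5]
width: 0.251
grip_force: 98.2
```

```bash
python3 st.py
```

```text
t 13.43 tip to face -2.79 lat -0.06 tcp z 111.85 F hx,hy,z -0.27 -0.31 -0.54 tau [ 0.072  0.014 -0.034] w 0.2513
turn [-0.0003  0.0009  0.0002] deg [-0.02  0.05  0.01] | shift now [32.74  0.05 -0.18] | after turn [32.74  0.05 -0.15]
```

Either past the face plane in the hole or the face is a bit farther; keep feeling.

Emit:
{"method": "step_arm", "body": {
  "targets": [
    [[0,0,0],[-1,0,0],10],
    [[0,0,0],[-1,0,0],10],
    [[0,0,0],[0,0,0],10],
    [[0,0,0],[0,0,0],10]
  ]
}}

```text
time: 13.77
tool_pos: [0.5424, 0.2964, 0.1118]
tcp_rot: [2.165, 2.276, -0.001]
wrist_force: [-0.5, -0.3, -1.8]
width: 0.253
grip_force: 98.2
```

Emit:
{"method": "step_arm", "body": {
  "targets": [
    [[0,0,0],[-1,0,0],10],
    [[0,0,0],[-0.5,0,0],10],
    [[0,0,0],[0,0,0],10],
    [[0,0,0],[0,0,0],10]
  ]
}}

```text
time: 14.1
tool_pos: [0.5425, 0.2949, 0.1119]
tcp_rot: [2.165, 2.276, -0.001]
wrist_force: [0.0, -0.3, -1.2]
width: 0.249
grip_force: 98.2
```

```bash
python3 st.py
```

```text
t 14.1 tip to face -6.29 lat -0.03 tcp z 111.89 F hx,hy,z 0.02 -0.3 -1.2 tau [ 0.139  0.017 -0.005] w 0.2491
turn [-0.0002  0.0009  0.0002] deg [-0.01  0.05  0.01] | shift now [ 3.624e+01  2.000e-02 -1.400e-01] | after turn [ 3.624e+01  2.000e-02 -1.100e-01]
```

```bash
python3 - <<'E'
from h import *
b=read_camera("side")[130:210,150:240,::-1];a=read_camera("top")[155:225,110:215,::-1]
cv2.imwrite("pics/in.png",np.hstack([cv2.resize(a,None,fx=4,fy=4,interpolation=cv2.INTER_CUBIC),cv2.resize(b,(360,280),interpolation=cv2.INTER_CUBIC)]))
E
python3 st.py
```

```text
t 14.2 tip to face -6.23 lat -0.02 tcp z 111.87 F hx,hy,z -0.03 -1.06 -0.38 tau [ 0.085  0.025 -0.027] w 0.2487
turn [-0.0002  0.0009  0.0002] deg [-0.01  0.05  0.01] | shift now [ 3.619e+01  2.000e-02 -1.600e-01] | after turn [ 3.619e+01  1.000e-02 -1.300e-01]
```

View pics/in.png

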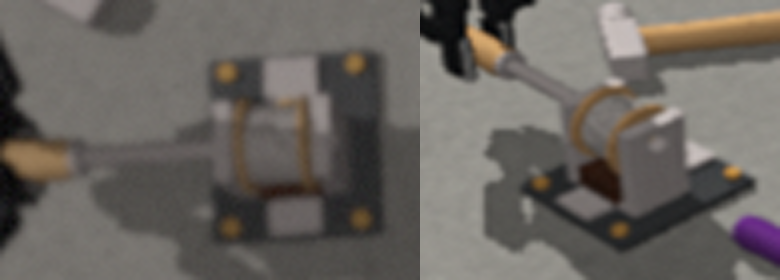

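The rod now meets the near ear in both views (top crop (210,150), side (565,105)), no force: the nose looks to be in the hole. Continuing gently.

Emit:
{"method": "step_arm", "body": {
  "targets": [
    [[0,0,0],[-1,0,0],10],
    [[0,0,0],[-1,0,0],10],
    [[0,0,0],[0,0,0],10],
    [[0,0,0],[0,0,0],10]
  ]
}}

```text
time: 14.53
tool_pos: [0.5427, 0.2929, 0.1119]
tcp_rot: [2.165, 2.276, -0.001]
wrist_force: [0.1, 0.6, -1.8]
width: 0.252
grip_force: 98.3
```

Emit:
{"method": "step_arm", "body": {
  "targets": [
    [[0,0,0],[-1,0,0],10],
    [[0,0,0],[-1,0,0],10],
    [[0,0,0],[0,0,0],10],
    [[0,0,0],[0,0,0],10]
  ]
}}

```text
time: 14.87
tool_pos: [0.5427, 0.2909, 0.1119]
tcp_rot: [2.165, 2.276, -0.001]
wrist_force: [0.4, 0.2, -0.8]
width: 0.251
grip_force: 98.3
```

```bash
python3 st.py
```

```text
t 14.87 tip to face -10.34 lat -0.02 tcp z 111.92 F hx,hy,z 0.37 0.21 -0.82 tau [ 0.036 -0.024  0.032] w 0.251
turn [-0.0001  0.0009  0.0002] deg [-0.01  0.05  0.01] | shift now [ 4.029e+01  2.000e-02 -1.200e-01] | after turn [ 4.029e+01  1.000e-02 -8.000e-02]
```

Emit:
{"method": "step_arm", "body": {
  "targets": [
    [[0,0,0],[-1,0,0],10],
    [[0,0,0],[-1,0,0],10],
    [[0,0,0],[-1,0,0],10],
    [[0,0,0],[0,0,0],10]
  ]
}}

```text
time: 15.2
tool_pos: [0.5429, 0.2878, 0.1119]
tcp_rot: [2.165, 2.276, -0.001]
wrist_force: [0.5, -1.1, -0.7]
width: 0.249
grip_force: 98.3
```

Emit:
{"method": "step_arm", "body": {
  "targets": [
    [[0,0,0],[-1,0,0],10],
    [[0,0,0],[-1,0,0],10],
    [[0,0,0],[-1,0,0],10],
    [[0,0,0],[0,0,0],10]
  ]
}}

```text
time: 15.53
tool_pos: [0.5432, 0.2849, 0.112]
tcp_rot: [2.165, 2.276, -0.0]
wrist_force: [0.9, -0.4, -1.5]
width: 0.252
grip_force: 98.3
```

```bash
python3 st.py
```

```text
t 15.53 tip to face -16.29 lat 0.17 tcp z 111.98 F hx,hy,z 0.92 -0.41 -1.51 tau [ 0.071 -0.188  0.138] w 0.2524
turn [0.0003 0.0007 0.0003] deg [0.02 0.04 0.02] | shift now [46.25 -0.14 -0.06] | after turn [ 4.625e+01 -1.600e-01 -2.000e-02]
```

Emit:
{"method": "step_arm", "body": {
  "targets": [
    [[0,0,0],[0,0.5,0],10],
    [[0,0,0],[-1,0,0],10],
    [[0,0,0],[-1,0,0],10],
    [[0,0,0],[0,0,0],10]
  ]
}}

```text
time: 15.87
tool_pos: [0.5436, 0.283, 0.1119]
tcp_rot: [2.165, 2.276, -0.001]
wrist_force: [0.8, -0.2, -0.7]
width: 0.252
grip_force: 98.3
```

```bash
python3 st.py
```

```text
t 15.87 tip to face -18.27 lat 0.44 tcp z 111.88 F hx,hy,z 0.77 -0.26 -0.72 tau [ 0.283 -0.065  0.152] w 0.2521
turn [-0.0002  0.0008  0.0002] deg [-0.01  0.05  0.01] | shift now [48.22 -0.44 -0.16] | after turn [48.22 -0.45 -0.12]
```

Emit:
{"method": "step_arm", "body": {
  "targets": [
    [[0,0,0],[-1,0,0],10],
    [[0,0,0],[-1,0,0],10],
    [[0,0,0],[0,0,0],10],
    [[0,0,0],[0,0,0],10]
  ]
}}

```text
time: 16.2
tool_pos: [0.5437, 0.2809, 0.1118]
tcp_rot: [2.165, 2.276, -0.002]
wrist_force: [0.4, 0.2, -1.7]
width: 0.254
grip_force: 98.3
```

```bash
python3 st.py
```

```text
t 16.2 tip to face -20.4 lat 0.42 tcp z 111.85 F hx,hy,z 0.37 0.2 -1.75 tau [ 0.139 -0.077  0.053] w 0.254
turn [-0.0003  0.0011  0.0003] deg [-0.02  0.06  0.02] | shift now [50.34 -0.42 -0.21] | after turn [50.34 -0.43 -0.15]
```

Emit:
{"method": "step_arm", "body": {
  "targets": [
    [[0,0,0],[-1.5,0,0],10],
    [[0,0,0],[-1.5,0,0],10],
    [[0,0,0],[-1.5,0,0],10],
    [[0,0,0],[-1.5,0,0],10],
    [[0,0,0],[0,0,0],10]
  ]
}}

```text
time: 16.62
tool_pos: [0.544, 0.2746, 0.1118]
tcp_rot: [2.165, 2.276, -0.002]
wrist_force: [0.7, -0.2, -0.6]
width: 0.255
grip_force: 98.3
```

```bash
python3 st.py
```

```text
t 16.62 tip to face -26.73 lat 0.39 tcp z 111.82 F hx,hy,z 0.71 -0.25 -0.64 tau [ 0.156 -0.147  0.079] w 0.2546
turn [-0.0004  0.0014  0.0003] deg [-0.02  0.08  0.01] | shift now [56.65 -0.4  -0.26] | after turn [56.65 -0.41 -0.18]
```

Emit:
{"method": "step_arm", "body": {
  "targets": [
    [[0,0,0],[-1.5,0,0],10],
    [[0,0,0],[-1.5,0,0],10],
    [[0,0,0],[-1.5,0,0],10],
    [[0,0,0],[-1.5,0,0],10],
    [[0,0,0],[0,0,0],10]
  ]
}}

```text
time: 17.03
tool_pos: [0.5443, 0.2687, 0.1119]
tcp_rot: [2.165, 2.276, -0.002]
wrist_force: [0.4, 1.1, -0.5]
width: 0.252
grip_force: 98.3
```

```bash
python3 st.py
```

```text
t 17.03 tip to face -32.62 lat 0.43 tcp z 111.87 F hx,hy,z 0.45 1.11 -0.45 tau [ 0.156 -0.197  0.031] w 0.2524
turn [-0.0003  0.0012  0.0002] deg [-0.02  0.07  0.01] | shift now [62.56 -0.43 -0.2 ] | after turn [62.56 -0.45 -0.13]
```

Emit:
{"method": "step_arm", "body": {
  "targets": [
    [[0,0,0],[-1.5,0.4,0],10],
    [[0,0,0],[-1.5,0,0],10],
    [[0,0,0],[-1.5,0,0],10],
    [[0,0,0],[-1.5,0,0],10],
    [[0,0,0],[0,0,0],10]
  ]
}}

```text
time: 17.45
tool_pos: [0.5449, 0.2627, 0.1118]
tcp_rot: [2.165, 2.276, -0.002]
wrist_force: [0.2, 0.7, -0.4]
width: 0.252
grip_force: 98.3
```

```bash
python3 st.py
```

```text
t 17.45 tip to face -38.62 lat 0.68 tcp z 111.8 F hx,hy,z 0.2 0.67 -0.38 tau [ 0.173 -0.012  0.045] w 0.2517
turn [-0.0006  0.0012  0.0002] deg [-0.03  0.07  0.01] | shift now [68.55 -0.7  -0.29] | after turn [68.55 -0.71 -0.2 ]
```

Emit:
{"method": "step_arm", "body": {
  "targets": [
    [[0,0,0],[-1.5,0,0],10],
    [[0,0,0],[-1.5,0,0],10],
    [[0,0,0],[-1.5,0,0],10],
    [[0,0,0],[-1.5,0,0],10],
    [[0,0,0],[0,0,0],10]
  ]
}}

```text
time: 17.87
tool_pos: [0.5453, 0.2567, 0.1118]
tcp_rot: [2.165, 2.276, -0.002]
wrist_force: [-0.2, 0.5, 0.3]
width: 0.249
grip_force: 98.3
```

```bash
python3 st.py; python3 - <<'E'
from h import *
b=read_camera("side")[135:205,160:240,::-1]
cv2.imwrite("pics/mid.png",cv2.resize(b,None,fx=7,fy=7,interpolation=cv2.INTER_CUBIC))
E
```

```text
t 17.87 tip to face -44.65 lat 0.78 tcp z 111.83 F hx,hy,z -0.16 0.53 0.28 tau [ 0.212 -0.022  0.032] w 0.249
turn [-0.0004  0.0012  0.0002] deg [-0.03  0.07  0.01] | shift now [74.58 -0.79 -0.26] | after turn [74.58 -0.81 -0.17]
```

View pics/mid.png

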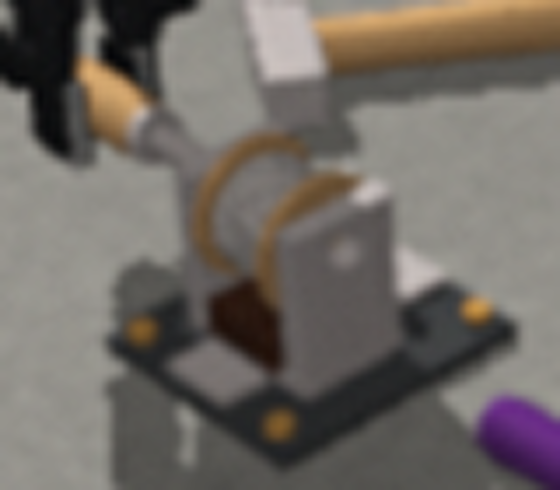

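The far-ear hole still shows empty (345,252), the reel is raised on the rod and the shoulder is ~40 mm from the near ear. Forces are tiny; I'll bring the nose up slightly and go on.

Emit:
{"method": "step_arm", "body": {
  "targets": [
    [[0,-0.005,0],[0,0,-0.3],10],
    [[0,0,0],[-1.5,0,0],10],
    [[0,0,0],[-1.5,0,0],10],
    [[0,0,0],[-1,0,0],10],
    [[0,0,0],[0,0,0],10]
  ]
}}

```text
time: 18.33
tool_pos: [0.5454, 0.2527, 0.112]
tcp_rot: [2.163, 2.273, -0.007]
wrist_force: [-0.7, -0.3, -2.0]
width: 0.248
grip_force: 98.2
```

```bash
python3 st.py
```

```text
t 18.33 tip to face -48.85 lat 0.72 tcp z 112.05 F hx,hy,z -0.69 -0.25 -2.02 tau [ 0.248  0.013 -0.008] w 0.2479
turn [-0.0006  0.0062  0.0002] deg [-0.03  0.36  0.01] | shift now [78.52 -0.74 -0.44] | after turn [ 7.852e+01 -7.500e-01  5.000e-02]
```

Emit:
{"method": "step_arm", "body": {
  "targets": [
    [[0,0,0],[-1,0,0],10],
    [[0,0,0],[-1,0,0],10],
    [[0,0,0],[0,0,0],10],
    [[0,0,0],[0,0,0],10]
  ]
}}

```text
time: 18.67
tool_pos: [0.5455, 0.2508, 0.1121]
tcp_rot: [2.162, 2.273, -0.008]
wrist_force: [0.4, 0.3, -2.1]
width: 0.254
grip_force: 98.1
```

```bash
python3 st.py
```

```text
t 18.67 tip to face -50.81 lat 0.72 tcp z 112.09 F hx,hy,z 0.46 0.3 -2.14 tau [ 0.178  0.03  -0.013] w 0.2541
turn [-0.0006  0.0063  0.0003] deg [-0.03  0.36  0.01] | shift now [80.48 -0.73 -0.42] | after turn [80.48 -0.75  0.09]
```

Emit:
{"method": "step_arm", "body": {
  "targets": [
    [[0,0,0],[-1,0,0],10],
    [[0,0,0],[-1,0,0],10],
    [[0,0,0],[0,0,0],10],
    [[0,0,0],[0,0,0],10]
  ]
}}

```text
time: 19.0
tool_pos: [0.5456, 0.2489, 0.1121]
tcp_rot: [2.162, 2.273, -0.007]
wrist_force: [-0.1, 0.7, -2.3]
width: 0.252
grip_force: 98.1
```

```bash
python3 st.py
```

```text
t 19.0 tip to face -52.72 lat 0.73 tcp z 112.14 F hx,hy,z -0.04 0.75 -2.35 tau [ 0.218 -0.001 -0.016] w 0.2517
turn [-0.0005  0.0062  0.0002] deg [-0.03  0.35  0.01] | shift now [82.39 -0.74 -0.36] | after turn [82.39 -0.76  0.14]
```

Emit:
{"method": "step_arm", "body": {
  "targets": [
    [[0,0,0],[-1,0,0],10],
    [[0,0,0],[-1,0,0],10],
    [[0,0,0],[0,0,0],10],
    [[0,0,0],[0,0,0],10]
  ]
}}

```text
time: 19.33
tool_pos: [0.5457, 0.2469, 0.1122]
tcp_rot: [2.162, 2.273, -0.007]
wrist_force: [0.7, 1.1, -2.1]
width: 0.256
grip_force: 98.1
```

```bash
python3 st.py
```

```text
t 19.33 tip to face -54.69 lat 0.78 tcp z 112.19 F hx,hy,z 0.76 1.04 -2.09 tau [ 0.193  0.009 -0.015] w 0.2559
turn [-0.0004  0.0061  0.0003] deg [-0.03  0.35  0.01] | shift now [84.37 -0.78 -0.33] | after turn [84.37 -0.81  0.19]
```

Emit:
{"method": "step_arm", "body": {
  "targets": [
    [[0,0,0],[-1,0,0],10],
    [[0,0,0],[-1,0,0],10],
    [[0,0,0],[0,0,0],10],
    [[0,0,0],[0,0,0],10]
  ]
}}

```text
time: 19.67
tool_pos: [0.5459, 0.2449, 0.1122]
tcp_rot: [2.162, 2.273, -0.007]
wrist_force: [0.3, 0.7, -3.0]
width: 0.253
grip_force: 98.1
```

```bash
python3 st.py
```

```text
t 19.67 tip to face -56.69 lat 0.81 tcp z 112.22 F hx,hy,z 0.33 0.71 -3.04 tau [ 0.216  0.041 -0.041] w 0.2535
turn [-0.0004  0.0061  0.0002] deg [-0.02  0.35  0.01] | shift now [86.36 -0.81 -0.31] | after turn [86.36 -0.83  0.22]
```

Emit:
{"method": "step_arm", "body": {
  "targets": [
    [[0,0,0],[-1,0,0],10],
    [[0,0,0],[-1,0,0],10],
    [[0,0,0],[0,0,0],10],
    [[0,0,0],[0,0,0],10]
  ]
}}

```text
time: 20.0
tool_pos: [0.546, 0.2429, 0.1123]
tcp_rot: [2.162, 2.273, -0.007]
wrist_force: [0.1, 0.3, -2.5]
width: 0.253
grip_force: 98.1
```

```bash
python3 st.py
```

```text
t 20.0 tip to face -58.69 lat 0.82 tcp z 112.25 F hx,hy,z 0.08 0.29 -2.48 tau [ 0.15  -0.025 -0.   ] w 0.2528
turn [-0.0003  0.0061  0.0002] deg [-0.02  0.35  0.01] | shift now [88.37 -0.82 -0.29] | after turn [88.37 -0.84  0.25]
```

Emit:
{"method": "step_arm", "body": {
  "targets": [
    [[0,0,0],[-1,0,0],10],
    [[0,0,0],[-1,0,0],10],
    [[0,0,0],[-1,0,0],10],
    [[0,0,0],[0,0,0],10]
  ]
}}

```text
time: 20.33
tool_pos: [0.5462, 0.2399, 0.1123]
tcp_rot: [2.162, 2.273, -0.007]
wrist_force: [-0.6, -0.2, -3.4]
width: 0.252
grip_force: 98.1
```

```bash
python3 st.py
```

```text
t 20.33 tip to face -61.73 lat 0.86 tcp z 112.29 F hx,hy,z -0.63 -0.22 -3.39 tau [ 0.192 -0.001 -0.037] w 0.2524
turn [-0.0003  0.0061  0.0002] deg [-0.02  0.35  0.01] | shift now [91.41 -0.85 -0.26] | after turn [91.41 -0.87  0.29]
```

Emit:
{"method": "step_arm", "body": {
  "targets": [
    [[0,0.003,0],[-1,0,0],10],
    [[0,0,0],[-1,0,0],10],
    [[0,0,0],[-1,0,0],10],
    [[0,0,0],[0,0,0],10]
  ]
}}

```text
time: 20.67
tool_pos: [0.5463, 0.2369, 0.1123]
tcp_rot: [2.164, 2.275, -0.004]
wrist_force: [0.4, -0.0, -1.9]
width: 0.254
grip_force: 98.1
```

```bash
python3 st.py
```

```text
t 20.67 tip to face -64.58 lat 0.89 tcp z 112.35 F hx,hy,z 0.41 -0.04 -1.9 tau [0.192 0.001 0.013] w 0.2541
turn [-0.0002  0.003   0.0002] deg [-0.01  0.17  0.01] | shift now [ 9.443e+01 -8.800e-01  6.000e-02] | after turn [94.42 -0.9   0.35]
```

Emit:
{"method": "step_arm", "body": {
  "targets": [
    [[0,0,0],[-1,0,0],10],
    [[0,0,0],[-1,0,0],10],
    [[0,0,0],[-1,0,0],10],
    [[0,0,0],[0,0,0],10]
  ]
}}

```text
time: 21.0
tool_pos: [0.5464, 0.2339, 0.1123]
tcp_rot: [2.164, 2.275, -0.004]
wrist_force: [-0.3, 1.2, -2.3]
width: 0.249
grip_force: 98.1
```

```bash
python3 st.py
```

```text
t 21.0 tip to face -67.58 lat 0.82 tcp z 112.29 F hx,hy,z -0.27 1.22 -2.26 tau [ 0.202  0.002 -0.005] w 0.2493
turn [-0.0004  0.0031  0.0002] deg [-0.02  0.18  0.01] | shift now [ 9.742e+01 -8.300e-01 -1.000e-02] | after turn [97.42 -0.84  0.29]
```

Emit:
{"method": "step_arm", "body": {
  "targets": [
    [[0,0,0],[-1,0,0],10],
    [[0,0,0],[-1,0,0],10],
    [[0,0,0],[-1,0,0],10],
    [[0,0,0],[-1,0,0],10],
    [[0,0,0],[0,0,0],10]
  ]
}}

```text
time: 21.42
tool_pos: [0.5466, 0.2298, 0.1123]
tcp_rot: [2.164, 2.275, -0.004]
wrist_force: [-0.4, -0.2, -2.4]
width: 0.25
grip_force: 98.1
```

```bash
python3 st.py
```

```text
t 21.42 tip to face -71.6 lat 0.81 tcp z 112.28 F hx,hy,z -0.41 -0.2 -2.36 tau [ 0.224  0.023 -0.009] w 0.2505
turn [-0.0004  0.0031  0.0002] deg [-0.02  0.18  0.01] | shift now [ 1.0144e+02 -8.2000e-01 -3.0000e-02] | after turn [101.44  -0.83   0.28]
```

Emit:
{"method": "step_arm", "body": {
  "targets": [
    [[0,0,0],[-1,0,0],10],
    [[0,0,0],[-1,0,0],10],
    [[0,0,0],[-1,0,0],10],
    [[0,0,0],[-1,0,0],10],
    [[0,0,0],[0,0,0],10]
  ]
}}

```text
time: 21.83
tool_pos: [0.5468, 0.2258, 0.1123]
tcp_rot: [2.164, 2.275, -0.004]
wrist_force: [0.5, -0.3, -3.2]
width: 0.25
grip_force: 98.1
```

```bash
python3 st.py
```

```text
t 21.83 tip to face -75.61 lat 0.83 tcp z 112.28 F hx,hy,z 0.49 -0.36 -3.16 tau [0.18  0.02  0.005] w 0.2497
turn [-0.0003  0.0031  0.0001] deg [-0.02  0.18  0.01] | shift now [ 1.0545e+02 -8.3000e-01 -5.0000e-02] | after turn [105.45  -0.84   0.28]
```

Emit:
{"method": "step_arm", "body": {
  "targets": [
    [[0,0,0],[-1,0,0],10],
    [[0,0,0],[-1,0,0],10],
    [[0,0,0],[0,0,0],10],
    [[0,0,0],[0,0,0],10]
  ]
}}

```text
time: 22.17
tool_pos: [0.5469, 0.2239, 0.1123]
tcp_rot: [2.164, 2.275, -0.004]
wrist_force: [0.0, -0.6, -2.2]
width: 0.252
grip_force: 98.1
```

```bash
python3 st.py
```

```text
t 22.17 tip to face -77.54 lat 0.85 tcp z 112.35 F hx,hy,z -0.01 -0.57 -2.2 tau [ 0.123 -0.023  0.043] w 0.2522
turn [-0.0003  0.0032  0.0003] deg [-0.02  0.18  0.02] | shift now [107.37  -0.83   0.  ] | after turn [107.37  -0.86   0.35]
```

Smooth. Now feeling for the shoulder contact with half-millimetre steps.

Emit:
{"method": "step_arm", "body": {
  "targets": [
    [[0,0,0],[-1,0,0],10],
    [[0,0,0],[-1,0,0],10],
    [[0,0,0],[0,0,0],10],
    [[0,0,0],[0,0,0],10]
  ]
}}

```text
time: 22.5
tool_pos: [0.547, 0.222, 0.1123]
tcp_rot: [2.164, 2.275, -0.004]
wrist_force: [0.1, 0.1, -3.4]
width: 0.251
grip_force: 98.1
```

Emit:
{"method": "step_arm", "body": {
  "targets": [
    [[0,0,0],[-0.6,0,0],10],
    [[0,0,0],[-0.6,0,0],10],
    [[0,0,0],[0,0,0],10],
    [[0,0,0],[0,0,0],10]
  ]
}}

```text
time: 22.83
tool_pos: [0.5471, 0.2208, 0.1123]
tcp_rot: [2.164, 2.275, -0.004]
wrist_force: [0.3, 1.1, -2.3]
width: 0.248
grip_force: 98.1
```

Emit:
{"method": "step_arm", "body": {
  "targets": [
    [[0,0,0],[-0.6,0,0],10],
    [[0,0,0],[-0.6,0,0],10],
    [[0,0,0],[0,0,0],10],
    [[0,0,0],[0,0,0],10]
  ]
}}

```text
time: 23.17
tool_pos: [0.5472, 0.2196, 0.1124]
tcp_rot: [2.164, 2.275, -0.004]
wrist_force: [0.4, 0.5, -1.9]
width: 0.253
grip_force: 98.1
```

```bash
python3 st.py
```

```text
t 23.17 tip to face -81.83 lat 0.87 tcp z 112.35 F hx,hy,z 0.43 0.44 -1.87 tau [ 0.244  0.02  -0.02 ] w 0.253
turn [-0.0003  0.003   0.0003] deg [-0.01  0.17  0.01] | shift now [ 1.1167e+02 -8.5000e-01  2.0000e-02] | after turn [111.67  -0.88   0.35]
```

Emit:
{"method": "step_arm", "body": {
  "targets": [
    [[0,0,0],[-0.5,0,0],10],
    [[0,0,0],[-0.5,0,0],10],
    [[0,0,0],[0,0,0],10],
    [[0,0,0],[0,0,0],10]
  ]
}}

```text
time: 23.5
tool_pos: [0.5472, 0.2188, 0.1124]
tcp_rot: [2.164, 2.275, -0.003]
wrist_force: [-0.7, 1.8, -2.8]
width: 0.252
grip_force: 98.1
```

Emit:
{"method": "step_arm", "body": {
  "targets": [
    [[0,0,0],[-0.5,0,0],10],
    [[0,0,0],[-0.5,0,0],10],
    [[0,0,0],[0,0,0],10],
    [[0,0,0],[0,0,0],10]
  ]
}}

```text
time: 23.83
tool_pos: [0.5473, 0.2187, 0.1124]
tcp_rot: [2.165, 2.275, -0.001]
wrist_force: [-0.8, 6.1, -3.1]
width: 0.253
grip_force: 98.0
```

Emit:
{"method": "step_arm", "body": {
  "targets": [
    [[0,0,0],[-0.5,0,0],10],
    [[0,0,0],[0,0,0],10],
    [[0,0,0],[0,0,0],10]
  ]
}}

```text
time: 24.08
tool_pos: [0.5472, 0.2186, 0.1124]
tcp_rot: [2.166, 2.275, -0.0]
wrist_force: [-0.5, 7.5, -3.2]
width: 0.252
grip_force: 98.0
```

```bash
python3 st.py
```

```text
t 24.08 tip to face -82.67 lat 0.9 tcp z 112.41 F hx,hy,z -0.17 7.49 -3.17 tau [ 1.297  0.114 -0.04 ] w 0.2515
turn [ 0.0002  0.0004 -0.0003] deg [ 0.01  0.02 -0.02] | shift now [112.65  -0.92   0.37] | after turn [112.65  -0.89   0.41]
```

Contact at the expected depth (7.5 N along the axis). Ease the weight down and release.

Emit:
{"method": "step_arm", "body": {
  "targets": [
    [[0,0,0],[0,0,0.6],10],
    [[0,0,0],[0,0,0],10],
    [[0,0,0],[0,0,0],10]
  ],
  "grip_force": 40
}}

```text
time: 24.33
tool_pos: [0.5473, 0.2187, 0.1123]
tcp_rot: [2.166, 2.275, -0.0]
wrist_force: [-2.1, 7.7, -1.8]
width: 0.252
grip_force: 98.3
```

```bash
python3 st.py;  python3 - <<'E'
from h import *
b=read_camera("side")[135:205,160:240,::-1];a=read_camera("top")[155:225,110:215,::-1]
cv2.imwrite("pics/home.png",np.hstack([cv2.resize(a,(450,300),interpolation=cv2.INTER_CUBIC),cv2.resize(b,(343,300),interpolation=cv2.INTER_CUBIC)]))
E
```

```text
t 24.33 tip to face -82.66 lat 0.96 tcp z 112.28 F hx,hy,z -1.68 7.74 -1.82 tau [ 1.206  0.327 -0.022] w 0.2524
turn [ 0.0002  0.0004 -0.0003] deg [ 0.01  0.03 -0.02] | shift now [112.64  -0.98   0.23] | after turn [112.64  -0.94   0.28]
```

View pics/home.png

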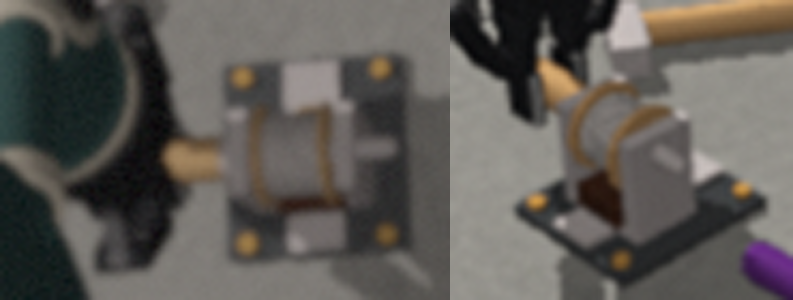

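The nose sticks out of the far ear by ~20 mm (top crop (360–395,148), side (670,157)) and the collar is at the near ear. Releasing.

Emit:
{"method": "step_arm", "body": {
  "targets": [
    [[0,0,0],[0,0,0.4],24],
    [[0,0,0],[0,0,0],27],
    [[0,0,0],[0,0,0],32],
    [[0,0,0],[0,0,0],45],
    [[0,0,0],[0,0,0],60]
  ],
  "grip_force": 20
}}

```text
time: 24.85
tool_pos: [0.5476, 0.2169, 0.1116]
tcp_rot: [2.164, 2.274, -0.003]
wrist_force: [-0.2, 0.2, 0.2]
width: 0.644
grip_force: 0.0
```

Emit:
{"method": "step_arm", "body": {
  "targets": [
    [[0,0,0],[0,0,0],70],
    [[0,0,0],[0,0,0],70],
    [[0,0,0],[0,0,0],70],
    [[0,0,0],[0,0,0],70]
  ]
}}

```text
time: 25.18
tool_pos: [0.5473, 0.2171, 0.1114]
tcp_rot: [2.164, 2.275, -0.003]
wrist_force: [0.4, 1.1, 0.9]
width: 0.818
grip_force: 0.0
```

```bash
python3 st.py;
```

```text
t 25.18 tip to face -84.32 lat 0.88 tcp z 111.37 F hx,hy,z 0.41 1.1 0.93 tau [-0.004  0.035  0.017] w 0.818
turn [-0.0003  0.0029  0.0002] deg [-0.01  0.17  0.01] | shift now [114.16  -0.87  -0.96] | after turn [114.17  -0.89  -0.63]
```

Free. Raise straight up, well clear, and look.

Emit:
{"method": "step_arm", "body": {
  "targets": [
    [[0,0,0],[0,0,-10],70],
    [[0,0,0],[0,0,-20],70],
    [[0,0,0],[0,0,-30],70],
    [[0,0,0],[5,0,-30],70],
    [[0,0,0],[20,0,-25],70]
  ]
}}

```text
time: 25.6
tool_pos: [0.5465, 0.241, 0.2289]
tcp_rot: [2.165, 2.272, -0.003]
wrist_force: [1.0, 0.4, 0.2]
width: 0.819
grip_force: 0.0
```

Emit:
{"method": "step_arm", "body": {
  "targets": [
    [[0,0,0],[30,0,-10],70],
    [[0,0,0],[30,0,0],70],
    [[0,0,0],[30,0,0],70],
    [[0,0,0],[30,0,0],70],
    [[0,0,0],[0,0,0],70]
  ]
}}

```text
time: 26.02
tool_pos: [0.5396, 0.3673, 0.2373]
tcp_rot: [2.161, 2.279, 0.003]
wrist_force: [0.0, -0.6, 0.7]
width: 0.819
grip_force: 0.0
```

```bash
python3 - <<'E'
from h import *
b=read_camera("side")[135:205,160:240,::-1];a=read_camera("top")[155:225,110:215,::-1]
cv2.imwrite("pics/end.png",np.hstack([cv2.resize(a,(450,300),interpolation=cv2.INTER_CUBIC),cv2.resize(b,(343,300),interpolation=cv2.INTER_CUBIC)]))
E
```

```text
(no output)
```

View pics/end.png

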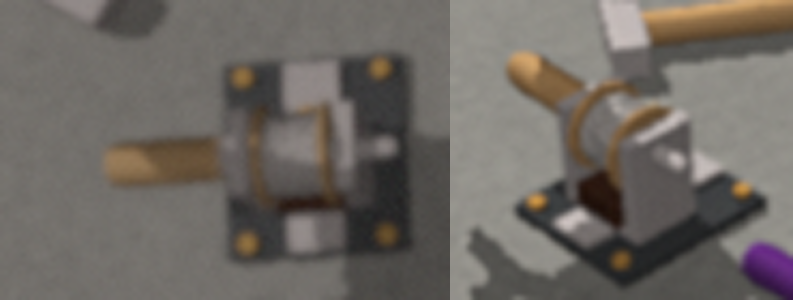

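The axle lies level through both ears, handle end at top crop col 105, collar against the near ear, nose ~20 mm out of the far ear, gripper clear. Handing in.

```bash
python3 -c "
from workcell import *
print(finish_job())"
```

```text
the job is handed in; nothing more can be done
None
```

The axle is threaded through the near ear, the reel and the far ear, with its collar home against the near ear and the reel hanging on it. It has been released with the gripper clear, and the job was handed in at about 26 s with under 8 N felt along the axle.

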